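# Move the round bread sign to the empty rail

### The arm

A 6-joint arm with a two-finger parallel gripper is mounted at the origin on the work surface. World frame = base frame: x ahead of the robot, y to its left, z up, the work surface at z = 0. Lengths are in m, angles in degrees, forces in N, time in s.
With the tool pointing down it reaches from about 0.35 to 0.875 m from the base axis. Payload 4.2 kg.
Tool frame: the origin (TCP) lies midway between the tips of the shut fingers; the grasp point (between the pads) lies 19 mm behind it; z points along the fingers, y is the line along which they close (so a half turn about z gives the same grasp; the last joint's range is limited). The gripper opens to 87 mm and grips with 3 to 60 N. Pads are 19 mm wide; open, the fingers measure 117 mm over their backs; the gripper's body (75 mm by 190 mm) begins 51 mm behind the grasp point.
Start: joints at [89.645, 22.042, 0.453, 0, -68.411, -14.817], TCP at [0.164, 0.603, 0.223] pointing down, gripper open.
Joint ranges: [-179.83, 179.83], [-69.29, 118.12], [-61.27, 80.66], [-181.25, 117.63], [-171.15, -9.14], [-177.46, 177.46]. Speed limits (degrees/s): [159.86, 159.86, 180, 180, 180, 180].

### API

Orientations are given as a 3x3 rotation matrix whose columns are the frame's x, y, z axes.
In Python, from station import r gives the robot as it stands.
- The arm moves only by the shell command python3 steer.py 'ROWS'. ROWS is a JSON list of rows, 1 to 8 of them, each of 7 numbers: the opening from 0.0 (shut) to 1.0 (fully open), then dx, dy, dz in m, then a rotation vector rx, ry, rz in degrees; each row is the pose to reach, as a shift and turn from the pose commanded when the command began, along the tool's axes at that moment; what a row does not reach only later rows make up. A row lasts 1/10 s, in which the tool goes at most 0.05 m and 8.59 degrees, less where a joint would pass 70% of its speed; a pose out of reach is approached as far as the arm can. The fingers move at their own pace and stop on an object; the grip force is fixed at half the most. Time passes only in rows, so rows that do not move let the fingers close. It prints the time, the measured TCP pose, the force, the opening and the grip force at its end.
- r.sense(): the state, without advancing time (a new reading comes with each control period).
- r.capture(name): name is "side" or "top"; returns a dict with "pixels" (384x512x3 uint8, red, green, blue), "z_map" (384x512 float32, m along the optical axis (not along the pixel's ray), 0 where there is no reading), "K" (3x3 intrinsics, pixels), "world_from_camera" (4x4, takes a point from camera to world coordinates). Camera axes: x right, y up, looking along -z (the intrinsics and any distortion apply to the point x, -y, -z); pixel columns grow to the right and rows downward; lengths in m; the calibration is good to about 2 mm. A picture is of the moment at which its call begins.
- r.finish_job(): hands the job in; it is judged then, once.
The state is a dict: "time_s": time; "joints": joint angles; "joint_velocities": joint speeds; "effort": joint torques, N m; "tcp_pos": TCP position; "ee_rot": TCP orientation; "wrist_force": force on the tool from outside, world axes, zero at the start; "moment": the same for the moment, N m; "gripper_width": opening from 0.0 (shut) to 1.0 (fully open); "gripper_force": force on a finger pad.
Only numpy, scipy, OpenCV 4.12 (cv2) and the standard library are available. Lean on these libraries where they do the work, as an engineer would, in place of code of your own. Each camera call takes 0.05 s, during which the arm holds its last target. There are 200 camera calls.

### The job

Three blank slate price signs hang on one of the two low sign rails on the bakery counter. Take the round sign off, lift it over the rail's end stop and hang it at about the middle of the other, empty rail, sitting upright and square astride the bar. Lower it right down onto the bar before letting go (no dropping), and leave the other two signs hanging where they are.

Things in the scene. Friction and masses are not known exactly. Their poses are not given: they have to be found in the camera images.
- round_sign: Double-sided hanging sign, 0.14 kg, astride the bar: two 68 mm slate discs splayed 25 deg to +x and -x under a steel saddle. Origin: centre of the saddle's underside, resting on the bar; z up, y along the bar. Pinch the wooden grip block from above: 12 mm thick (x), 34 wide (y), top 52 mm above origin. Lowest edge 65 mm below origin; 97 mm deep (x); mouth 21 mm wide at saddle, 62 at leg ends.
- square_sign: Bystander: like round_sign (same saddle, grip block and origin) but with two square slate panels, 60 x 60 mm. All three signs hang on the same rail at the start, in any order, about 90 mm apart centre to centre.
- narrow_sign: Bystander: like round_sign (same saddle, grip block and origin) but with two narrow upright slate panels, 40 mm wide and 66 mm long.
- empty_rail_mid (a point): Middle of the empty rail's bar, on its top face 140 mm above the counter; y along the bar, z up. Fixed steel bar 14 mm wide, 12 deep, 200 long; at each end an upright end plate (the stop), 36 mm wide, rises 18 mm above the bar. The signs' own rail is alike but 280 mm long. Either rail may stand left or right, each turned up to 12 deg.

How it is judged (in metres and radians):
On the way:
1. the round sign has been lifted over the height of the end stops (at least 25 mm up) (z of round_sign in the frame of empty_rail_mid above 0.025 m), for 0.1 s.
At the end, for the whole second after the job is handed in: The round sign rests on the empty rail's bar: within 12 mm across and 10 mm in height, within 45 mm of the bar's middle, upright and in line with the bar within 10 degrees, at rest; the other two signs hang within 30 mm of where they began (x of round_sign in the frame of empty_rail_mid between -0.012 and 0.012 m and y of round_sign in the frame of empty_rail_mid between -0.045 and 0.045 m and z of round_sign in the frame of empty_rail_mid between -0.01 and 0.01 m and angle between round_sign's own z axis and vertical below 0.18 rad and angle between the y axis of round_sign and the y axis of empty_rail_mid, either way round below 0.2 rad and linear speed of round_sign below 0.02 m/s and distance of each of square_sign, narrow_sign from where it was at the start of the episode below 0.03 m); the robot touches nothing.
It fails at once if the round sign is let go in the air, more than 30 mm above its resting height (z of round_sign in the frame of empty_rail_mid above 0.03 m and contact force between round_sign and the fingers below 0.01 N).
It fails at once if the square or the narrow sign is shifted by more than 40 mm or knocked off (distance of any of square_sign, narrow_sign from where it was at the start of the episode above 0.04 m).
It also fails if it takes over 38 s, if anything falls off the work surface, if the arm or the gripper's body presses on something with over 40 N, if the wrist force passes 120 N, or if a joint passes its speed limit or range.

## Working session

There is one attempt and no reset: what is moved stays moved. The work goes in short steps, Python scripts to look and compute and a shell command to move; the robot and the scene stay as the last step left them, time stands still between calls to the robot, and variables do not carry over. Pictures are saved under pics/ and viewed, at most 10 in all, crops included, and the job is handed in when it is done.

```bash
ls; mkdir -p pics
cat > h.py <<'E'
import numpy as np, cv2
from station import r
def cap(n):
    c=r.capture(n); z=c["z_map"]; K=c["K"]
    v,u=np.mgrid[:384,:512]
    P=np.stack([(u-K[0,2])/K[0,0]*z,-(v-K[1,2])/K[1,1]*z,-z,np.ones_like(z)],-1)@np.asarray(c["world_from_camera"]).T
    P=P[...,:3].copy(); P[z==0]=np.nan
    return c,P
E
python3 - <<'E'
from h import *
for n in("top","side"):
    c,P=cap(n); cv2.imwrite(f"pics/{n}0.png",c["pixels"][...,::-1]); np.save(n+"P.npy",P)
    print({k:c[k] for k in c if k not in("pixels","z_map")})
s=r.sense();print(s["tcp_pos"],s["ee_rot"],s["time_s"])
E
```

```text
pics
station.py
steer.py
{'K': array([[442.92562059,   0.        , 254.38239167],
       [  0.        , 442.92562059, 191.86978751],
       [  0.        ,   0.        ,   1.        ]]), 'world_from_camera': array([[ 0.01004418,  0.98169434, -0.19019815,  0.37656374],
       [-0.99958455,  0.0047184 , -0.02843341, -0.01533861],
       [-0.02701549,  0.19040472,  0.98133389,  1.09653343],
       [ 0.        ,  0.        ,  0.        ,  1.        ]])}
{'K': array([[356.13818737,   0.        , 258.47401438],
       [  0.        , 356.13818737, 190.60587654],
       [  0.        ,   0.        ,   1.        ]]), 'world_from_camera': array([[ 0.65518778,  0.53476918, -0.53362055,  0.12219848],
       [-0.75539792,  0.45425658, -0.47225517, -0.3905685 ],
       [-0.01014686,  0.71251167,  0.70158689,  0.74535693],
       [ 0.        ,  0.        ,  0.        ,  1.        ]])}
[0.16340658 0.60270244 0.22158521] [[ 9.65107289e-01 -2.61854466e-01 -3.99336999e-04]
 [-2.61854746e-01 -9.65105423e-01 -1.90139445e-03]
 [ 1.12486324e-04  1.93961793e-03 -9.99998113e-01]] 0.1
```

View pics/top0.png

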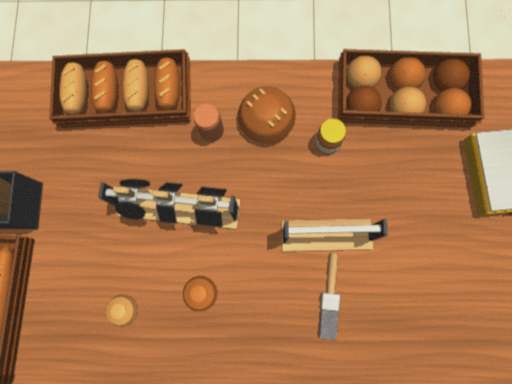

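View pics/side0.png

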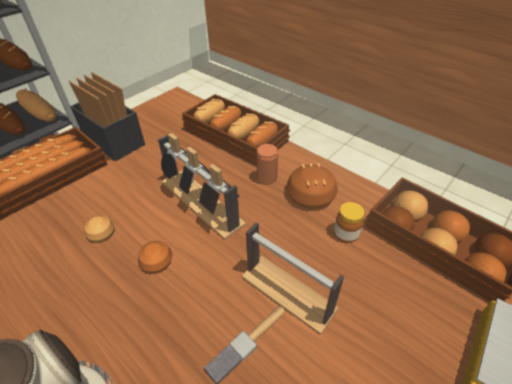

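The top view shows the signs' rail from (105,192) to (235,210). The round sign is leftmost at about (132,197), narrow in the middle at (168,200) and square on the right at (210,205). The empty rail's bar runs from (287,231) to (380,228). Next I'll measure both.

```bash
cat > m.py <<'E'
from h import *
def fit(Q):
    c=Q.mean(0); w,v=np.linalg.eigh(np.cov((Q-c).T)); return c,v[:,-1],2*np.sqrt(w[::-1])
if __name__=="__main__":
  for n in("top","side"):
    P=np.load(n+"P.npy"); Q=P[np.isfinite(P[...,0])]
    # empty rail
    m=(Q[:,0]>.2)&(Q[:,0]<.55)&(Q[:,1]<-.03)&(Q[:,1]>-.32)
    e=Q[m&(Q[:,2]>.15)]; b=Q[m&(Q[:,2]>.132)&(Q[:,2]<.148)]
    print(n,"empty stops y-range",np.c_[e.min(0),e.max(0)].round(3).tolist() if len(e) else 0,"n",len(e),len(b))
    for s in (b[:,1]>b[:,1].mean(), b[:,1]<=b[:,1].mean()):
        print("  bar half",b[s].mean(0).round(4),b[s].min(0).round(3),b[s].max(0).round(3))
    for s in (e[:,1]>-.15,e[:,1]<=-.15):
        if s.any(): print("  stop",e[s].mean(0).round(4),e[s].min(0).round(3),e[s].max(0).round(3),s.sum())
    # grips
    m=(Q[:,0]>.25)&(Q[:,0]<.6)&(Q[:,1]<.4)&(Q[:,1]>.0)
    g=Q[m&(Q[:,2]>.166)&(Q[:,2]<.22)]
    _,l,c=cv2.kmeans(g[:,1:2].astype(np.float32),3,None,(3,50,1e-4),5,cv2.KMEANS_PP_CENTERS)
    for i in range(3):
        q=g[l[:,0]==i]; t=q[q[:,2]>q[:,2].max()-.006]; print("  grip",q.mean(0).round(4),q.min(0).round(3),q.max(0).round(3),len(q),"top",t.mean(0).round(4),len(t), cv2.minAreaRect((t[:,:2]*1000).astype(np.float32)))
E
python3 m.py; python3 -c "
import cv2
a=cv2.imread('pics/top0.png')[165:260,85:400];b=cv2.imread('pics/side0.png')[120:250,140:260]
cv2.imwrite('pics/c.png',cv2.resize(a,None,fx=2.5,fy=2.5));cv2.imwrite('pics/d.png',cv2.resize(b,None,fx=4.5,fy=4.5))"
```

```text
top empty stops y-range [[0.462, 0.503], [-0.269, -0.054], [0.15, 0.163]] n 155 655
  bar half [ 0.4805 -0.1132  0.1401] [ 0.461 -0.165  0.132] [ 0.496 -0.053  0.146]
  bar half [ 0.4838 -0.2175  0.1404] [ 0.468 -0.266  0.132] [ 0.503 -0.166  0.148]
  stop [ 0.4786 -0.0571  0.1585] [ 0.462 -0.06   0.155] [ 0.496 -0.054  0.162] 68
  stop [ 0.4852 -0.2639  0.1575] [ 0.468 -0.269  0.15 ] [ 0.503 -0.26   0.163] 87
  grip [0.5468 0.2069 0.188 ] [0.541 0.191 0.167] [0.555 0.226 0.196] 132 top [0.5479 0.2088 0.1923] 85 ((547.9445190429688, 208.213134765625), (34.32382583618164, 12.432093620300293), 83.6479263305664)
  grip [0.5552 0.2898 0.1875] [0.549 0.275 0.167] [0.563 0.309 0.196] 137 top [0.5567 0.2924 0.1922] 86 ((556.5762329101562, 292.22003173828125), (33.909385681152344, 12.215673446655273), 83.90650939941406)
  grip [0.5371 0.1115 0.1882] [0.531 0.096 0.166] [0.545 0.128 0.196] 127 top [0.5383 0.1119 0.1927] 81 ((538.321533203125, 112.60391235351562), (32.9867057800293, 11.928232192993164), 83.09124755859375)
side empty stops y-range [[0.458, 0.5], [-0.269, -0.053], [0.15, 0.159]]
[... 251 characters left out ...]
159] 75
  stop [ 0.4808 -0.2654  0.1563] [ 0.464 -0.269  0.15 ] [ 0.5   -0.261  0.159] 90
  grip [0.5327 0.1092 0.1827] [0.528 0.095 0.166] [0.542 0.13  0.193] 130 top [0.5344 0.1112 0.1905] 57 ((535.3455200195312, 112.20684051513672), (35.73870849609375, 12.785734176635742), 85.67422485351562)
  grip [0.5506 0.2873 0.1822] [0.546 0.274 0.166] [0.559 0.31  0.193] 106 top [0.5524 0.2893 0.1912] 39 ((552.4968872070312, 290.49951171875), (33.098575592041016, 11.34043025970459), 83.97586822509766)
  grip [0.5425 0.2046 0.1824] [0.538 0.191 0.166] [0.552 0.225 0.194] 115 top [0.5443 0.2077 0.1909] 45 ((544.9155883789062, 208.0830078125), (33.33406066894531, 12.444036483764648), 86.05765533447266)
```

View pics/d.png

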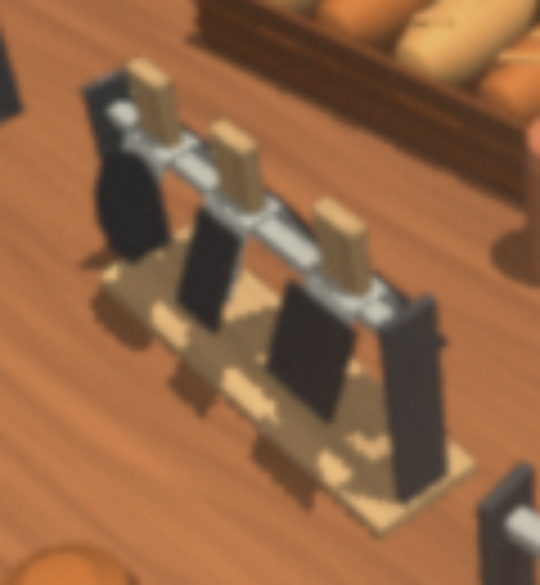

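View pics/c.png

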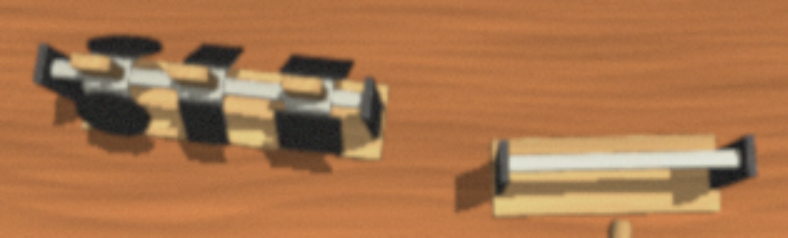

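Zoomed in, the round disc is the leftmost sign, at about (125,205) in the side crop, next to the far-left stop. Narrow is in the middle and square on the right, and the empty bar is clear. Now a helper for the tool-axis deltas.

```bash
cat > d.py <<'E'
import sys,numpy as np
from station import r
from scipy.spatial.transform import Rotation as Ro
# args: x y z yaw(deg) of the rail's y-axis dir (x_r heading = atan(-)); tool y = -rail x
x,y,z,a=map(float,sys.argv[1:5]); a=np.radians(a)
s=r.sense(); R=np.array(s["ee_rot"]); ty=-np.array([np.cos(a),np.sin(a),0]); tz=np.array([0,0,-1.]); T=np.c_[np.cross(ty,tz),ty,tz]
print("d",(R.T@(np.array([x,y,z])-s["tcp_pos"])).round(4),"rot",Ro.from_matrix(R.T@T).as_rotvec(True).round(2),"tcp",np.round(s["tcp_pos"],4),"t",s["time_s"],"j",np.round(s["joints"],1))
E
python3 d.py .5545 .2915 .26 -5.6
python3 - <<'E'
import numpy as np
P=np.load("topP.npy");P=P[np.isfinite(P[...,0])]
m=(P[:,1]>.33)&(P[:,0]<.7);q=P[m];print(q[q[:,2]>.1].min(0) if (q[:,2]>.1).any() else 0,q.max(0))
E
```

```text
d [ 0.4589  0.198  -0.038 ] rot [ 9.000e-02 -8.000e-02  8.042e+01] tcp [0.1634 0.6027 0.2216] t 0.1 j [ 89.6  22.1   0.4  -0.  -68.4 -14.8]
[0.49166832 0.33044794 0.10005186] [0.69998812 0.6819829  0.16203181]
```

```bash
R='[1,0.459,0.198,-0.038,0,0,80.4]'; true
python3 steer.py '[[1,0.459,0.198,-0.038,0,0,80.4],[1,0.459,0.198,-0.038,0,0,80.4],[1,0.459,0.198,-0.038,0,0,80.4],[1,0.459,0.198,-0.038,0,0,80.4],[1,0.459,0.198,-0.038,0,0,80.4],[1,0.459,0.198,-0.038,0,0,80.4],[1,0.459,0.198,-0.038,0,0,80.4],[1,0.459,0.198,-0.038,0,0,80.4]]'; python3 d.py .5545 .2915 .26 -5.6
```

```text
time_s: 0.9
tcp_pos: [0.4767, 0.3532, 0.2527]
ee_rot: [[0.1, -0.995, -0.001], [-0.995, -0.1, -0.0], [0.0, 0.001, -1.0]]
wrist_force: [0.8, 2.0, 0.5]
gripper_width: 1.002
gripper_force: 0.0
d [ 0.0692 -0.0712 -0.0073] rot [ 0.03 -0.02 11.33] tcp [0.4767 0.3532 0.2527] t 0.9 j [ 52.2  17.9  -1.4  -0.  -70.8 -46.4]
```

```bash
python3 steer.py '[[1,0,0,0,0,0,0],[1,0,0,0,0,0,0],[1,0,0,0,0,0,0]]'; python3 d.py .5545 .2915 .26 -5.6
```

```text
time_s: 1.2
tcp_pos: [0.4751, 0.3551, 0.2524]
ee_rot: [[0.107, -0.994, -0.001], [-0.994, -0.107, -0.0], [0.0, 0.001, -1.0]]
wrist_force: [-0.2, 0.8, 0.6]
gripper_width: 0.999
gripper_force: 0.0
d [ 0.0717 -0.0722 -0.0077] rot [ 0.05 -0.03 11.72] tcp [0.4751 0.3551 0.2524] t 1.2 j [ 52.4  17.9  -1.4  -0.  -70.8 -46.3]
```

```bash
python3 steer.py '[[1,0.036,-0.036,-0.008,0,0,6],[1,0.072,-0.072,-0.008,0,0,11.7],[1,0.072,-0.072,-0.008,0,0,11.7],[1,0.072,-0.072,-0.008,0,0,11.7],[1,0.072,-0.072,-0.008,0,0,11.7],[1,0.072,-0.072,-0.008,0,0,11.7]]'; python3 d.py .5545 .2915 .163 -5.6
python3 - <<'E'
from h import *
c,P=cap("side"); cv2.imwrite("pics/s1.png",cv2.resize(c["pixels"][80:260,100:300,::-1],None,fx=3,fy=3))
E
```

```text
time_s: 1.8
tcp_pos: [0.5537, 0.2922, 0.261]
ee_rot: [[-0.095, -0.995, -0.0], [-0.995, 0.095, 0.0], [-0.0, 0.0, -1.0]]
wrist_force: [0.2, -0.0, -0.5]
gripper_width: 0.999
gripper_force: 0.0
d [ 0.0006 -0.0008  0.098 ] rot [0.01 0.01 0.13] tcp [0.5537 0.2922 0.261 ] t 1.8 j [ 42.6  20.9   4.2  -0.  -73.3 -48.1]
```

View pics/s1.png

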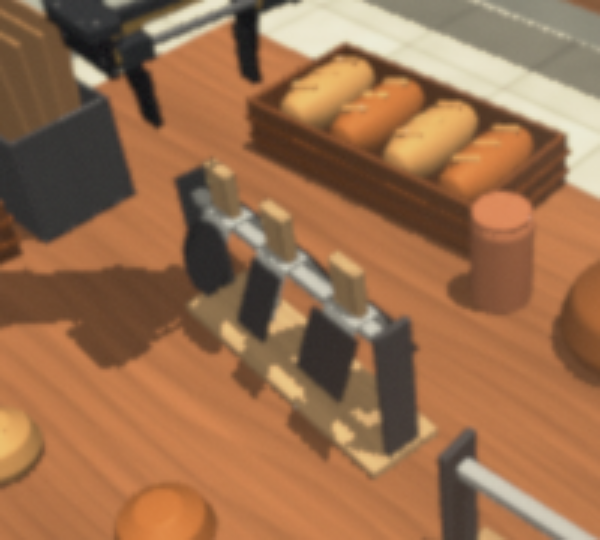

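The open fingertips show at about (150,118) and (250,78), above the round sign's grip at (222,185). I'll check that by projection.

Run:
```python
from h import *
c,P=cap("side"); K=c["K"]; W=np.linalg.inv(c["world_from_camera"]); s=r.sense(); t=np.array(s["tcp_pos"]); y=np.array(s["ee_rot"])[:,1]
def pr(p):
    q=(W@np.r_[p,1])[:3]; return np.array([K[0,2]+K[0,0]*q[0]/-q[2],K[1,2]-K[1,1]*q[1]/-q[2]])
for p in (t,t+y*.05,t-y*.05,[.5545,.2915,.192]): print((3*(pr(p)-[100,80])).round())
for n in("side","top"):
    c,P=cap(n)
    Q=P[np.isfinite(P[...,0])]; q=Q[(abs(Q-t)<[.1,.05,.05]).all(1)&(Q[:,2]>.25)]
    d=(q-t)@np.array(s["ee_rot"]); 
    for k in(d[:,1]>0,d[:,1]<0):
        if k.any(): print(n,k.sum(),d[k].min(0).round(4),d[k].max(0).round(4))
```

```text
[203.  97.]
[150. 121.]
[252.  75.]
[218. 165.]
side 134 [-0.0115  0.044  -0.0499] [0.0135 0.0601 0.0006]
side 155 [-0.0109 -0.0567 -0.0496] [ 0.0136 -0.0415  0.0003]
top 2 [ 0.0111  0.0482 -0.0044] [ 0.0116  0.0499 -0.0022]
top 57 [-0.0092 -0.0542 -0.0498] [ 0.0123 -0.0449 -0.0002]
```

The projection agrees with the measured fingers to about 1.5 mm. Descending and gripping.

```bash
python3 steer.py '[[1,0,-0.001,0.04,0,0,0],[1,0,-0.001,0.075,0,0,0],[1,0,-0.001,0.098,0,0,0],[1,0,-0.001,0.098,0,0,0],[1,0,-0.001,0.098,0,0,0]]'; python3 steer.py '[[0,0,0,0,0,0,0],[0,0,0,0,0,0,0],[0,0,0,0,0,0,0],[0,0,0,0,0,0,0],[0,0,0,0,0,0,0],[0,0,0,0,0,0,0],[0,0,0,0,0,0,0],[0,0,0,0,0,0,0]]'
```

```text
time_s: 2.5
tcp_pos: [0.5563, 0.2911, 0.1636]
ee_rot: [[-0.097, -0.995, 0.001], [-0.995, 0.097, -0.0], [0.0, -0.001, -1.0]]
wrist_force: [-0.7, -0.2, 0.0]
gripper_width: 1.0
gripper_force: 0.0
time_s: 3.3
tcp_pos: [0.5559, 0.2908, 0.1628]
ee_rot: [[-0.098, -0.995, -0.0], [-0.995, 0.098, -0.0], [0.0, 0.0, -1.0]]
wrist_force: [-0.2, -0.1, -0.6]
gripper_width: 0.361
gripper_force: 0.0
```

```bash
python3 steer.py '[[0,0,0,0,0,0,0],[0,0,0,0,0,0,0],[0,0,0,0,0,0,0],[0,0,0,0,0,0,0],[0,0,0,0,0,0,0],[0,0,0,0,0,0,0]]'
```

```text
time_s: 3.9
tcp_pos: [0.5558, 0.2908, 0.1629]
ee_rot: [[-0.098, -0.995, -0.0], [-0.995, 0.098, -0.0], [0.0, 0.0, -1.0]]
wrist_force: [-0.4, -0.3, -0.3]
gripper_width: 0.137
gripper_force: 30.0
```

Gripped at 11.9 mm and 30 N. Lifting straight up.

```bash
python3 steer.py '[[0,0,0,-0.015,0,0,0],[0,0,0,-0.04,0,0,0],[0,0,0,-0.08,0,0,0],[0,0,0,-0.12,0,0,0],[0,0,0,-0.15,0,0,0],[0,0,0,-0.15,0,0,0],[0,0,0,-0.15,0,0,0]]'
python3 - <<'E'
from h import *
for n in("side","top"):
    c,P=cap(n); np.save(n+"1.npy",P); cv2.imwrite(f"pics/{n}2.png",c["pixels"][...,::-1])
# bar of the empty rail: narrow top-face fit, top camera and side
for n in("side","top"):
    Q=np.load(n+"P.npy"); Q=Q[np.isfinite(Q[...,0])]
    b=Q[(Q[:,0]>.4)&(Q[:,0]<.55)&(Q[:,1]<-.068)&(Q[:,1]>-.252)&(Q[:,2]>.137 if n=="top" else Q[:,2]>.136)&(Q[:,2]<.15)]
    rc=cv2.minAreaRect((b[:,:2]*1000).astype(np.float32)); p=np.polyfit(b[:,1]+.163,b[:,0],1)
    w=b[:,0]-np.polyval(p,b[:,1]+.163); print(n,rc,p,np.degrees(np.arctan(p[0])),"x at mid",p[1]+(w.min()+w.max())/2,w.min(),w.max(),np.median(b[:,2]))
E
```

```text
time_s: 4.6
tcp_pos: [0.5556, 0.2909, 0.3128]
ee_rot: [[-0.098, -0.995, -0.0], [-0.995, 0.098, 0.001], [-0.001, 0.0, -1.0]]
wrist_force: [0.3, -0.0, -2.2]
gripper_width: 0.136
gripper_force: 30.0
side ((479.2122802734375, -160.10459899902344), (15.327631950378418, 183.7818145751953), 1.3710757493972778) [-0.0296871   0.47851722] -1.7004463667598466 x at mid 0.4794095609752945 -0.006962583387268684 0.008747274889874257 0.13894012711844617
top ((482.39990234375, -160.7216796875), (14.398695945739746, 182.45401000976562), 1.765379548072815) [-0.03045657  0.48231913] -1.7444936583728525 x at mid 0.4824690426155356 -0.00706164762631728 0.007361463521364575 0.1405629481254298
```

View pics/side2.png

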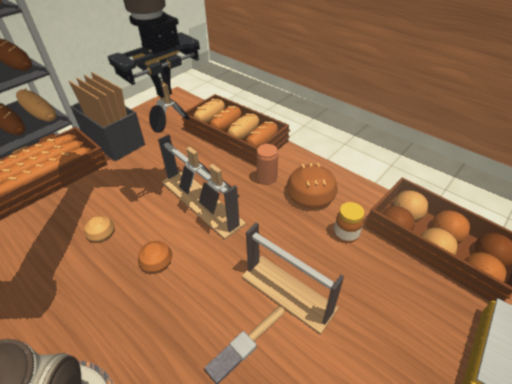

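The side view shows the round sign held upright at (157,118), with the two bystanders undisturbed at (188,175) and (213,190). Carrying it over.

```bash
python3 d.py .4812 -.161 .313 1.75
```

```text
d [ 0.4565  0.0292 -0.0011] rot [ 0.19 -0.11 -7.39] tcp [0.5551 0.2904 0.3108] t 4.7 j [ 42.4  19.8   9.7  -0.1 -80.  -48. ]
```

```bash
python3 steer.py '[[0,0.02,0.001,0,0,0,0],[0,0.06,0.003,0,0,0,-1],[0,0.1,0.006,0,0,0,-2],[0,0.14,0.009,0,0,0,-3],[0,0.18,0.011,0,0,0,-4],[0,0.22,0.014,0,0,0,-4],[0,0.25,0.016,0,0,0,-4],[0,0.26,0.017,0,0,0,-4]]'
python3 steer.py '[[0,0.02,0.001,0,0,0,0],[0,0.06,0.004,0,0,0,-1],[0,0.1,0.007,0,0,0,-2],[0,0.14,0.01,0,0,0,-3],[0,0.17,0.012,0,0,0,-3.4],[0,0.19,0.012,0,0,0,-3.4],[0,0.196,0.012,0,0,0,-3.4],[0,0.196,0.012,0,0,0,-3.4]]'
python3 steer.py '[[0,0,0,0,0,0,0],[0,0,0,0,0,0,0]]'; python3 d.py .4812 -.161 .24 1.75
```

```text
time_s: 5.5
tcp_pos: [0.5121, 0.0313, 0.3115]
ee_rot: [[-0.031, -1.0, -0.003], [-1.0, 0.031, -0.001], [0.001, 0.003, -1.0]]
wrist_force: [-0.9, 1.0, -1.1]
gripper_width: 0.139
gripper_force: 30.0
time_s: 6.3
tcp_pos: [0.4958, -0.162, 0.3117]
ee_rot: [[0.03, -1.0, -0.002], [-1.0, -0.03, 0.0], [-0.0, 0.002, -1.0]]
wrist_force: [0.2, 1.9, -1.0]
gripper_width: 0.133
gripper_force: 30.0
time_s: 6.5
tcp_pos: [0.4961, -0.1608, 0.3126]
ee_rot: [[0.032, -0.999, -0.0], [-0.999, -0.032, 0.0], [-0.0, 0.0, -1.0]]
wrist_force: [-0.0, -0.0, -2.5]
gripper_width: 0.135
gripper_force: 30.0
d [-0.0003  0.0148  0.0726] rot [0.02 0.02 0.11] tcp [ 0.4961 -0.1608  0.3126] t 6.5 j [ -0.1   8.8  -4.8  -0.  -76.4   2. ]
```

```bash
python3 steer.py '[[0,0,0.015,0,0,0,0],[0,0,0.015,0.03,0,0,0],[0,0,0.015,0.06,0,0,0],[0,0,0.015,0.073,0,0,0],[0,0,0.015,0.073,0,0,0],[0,0,0.015,0.073,0,0,0]]'; python3 d.py .4812 -.161 .163 1.75
python3 - <<'E'
from h import *
for n in("side","top"):
    c,P=cap(n); np.save(n+"3.npy",P); cv2.imwrite(f"pics/{n}3.png",cv2.resize(c["pixels"][120:330,200:420,::-1],None,fx=2.8,fy=2.8))
E
```

```text
time_s: 7.1
tcp_pos: [0.4815, -0.162, 0.2406]
ee_rot: [[0.032, -0.999, 0.001], [-0.999, -0.032, -0.001], [0.001, -0.001, -1.0]]
wrist_force: [0.7, 0.2, -1.1]
gripper_width: 0.131
gripper_force: 30.0
d [-0.001   0.0004  0.0776] rot [-0.05 -0.04  0.1 ] tcp [ 0.4815 -0.162   0.2406] t 7.1 j [ -0.2   9.8 -14.    0.  -66.1   2.1]
```

View pics/side3.png

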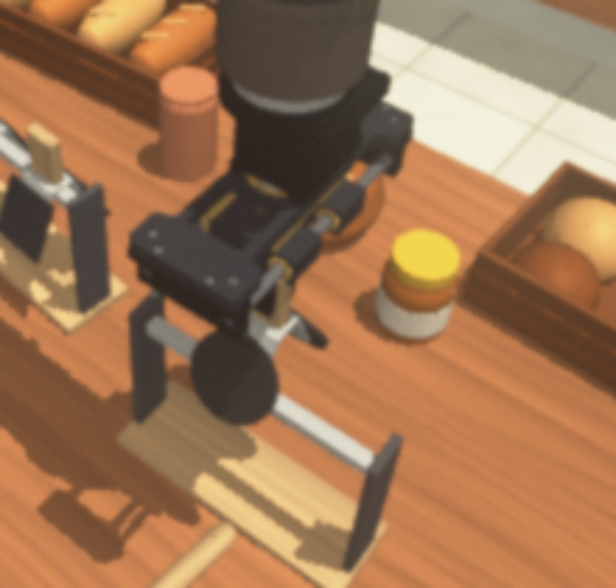

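The round sign is square above the middle of the bar, with its disc at (235,378) and the bar running from (150,325) to (370,460). Lowering in stages and watching the force.

```bash
python3 steer.py '[[0,0,0,0.02,0,0,0],[0,0,0,0.04,0,0,0],[0,0,0,0.055,0,0,0],[0,0,0,0.065,0,0,0],[0,0,0,0.065,0,0,0],[0,0,0,0.065,0,0,0]]'; python3 steer.py '[[0,0,0,0.003,0,0,0],[0,0,0,0.006,0,0,0],[0,0,0,0.009,0,0,0],[0,0,0,0.011,0,0,0],[0,0,0,0.011,0,0,0],[0,0,0,0.011,0,0,0]]';python3 d.py .4812 -.161 .163 1.75
```

```text
time_s: 7.8
tcp_pos: [0.4817, -0.1624, 0.1758]
ee_rot: [[0.031, -1.0, 0.002], [-1.0, -0.031, -0.0], [0.001, -0.002, -1.0]]
wrist_force: [0.5, 0.8, 0.1]
gripper_width: 0.139
gripper_force: 30.0
time_s: 8.4
tcp_pos: [0.4809, -0.1623, 0.1638]
ee_rot: [[0.031, -1.0, -0.0], [-1.0, -0.031, -0.0], [0.0, 0.0, -1.0]]
wrist_force: [0.0, 0.1, -1.3]
gripper_width: 0.131
gripper_force: 30.0
d [-0.0013 -0.0003  0.0008] rot [ 0.   -0.01  0.03] tcp [ 0.4809 -0.1623  0.1638] t 8.4 j [ -0.3  13.7 -20.8   0.  -55.5   2.1]
```

No contact yet, so I'll go down a little at a time.

```bash
python3 steer.py '[[0,0,0,0.001,0,0,0],[0,0,0,0.001,0,0,0],[0,0,0,0.001,0,0,0]]'; python3 steer.py '[[0,0,0,0.001,0,0,0],[0,0,0,0.001,0,0,0],[0,0,0,0.001,0,0,0]]'; python3 steer.py '[[0,0,0,0.0005,0,0,0],[0,0,0,0.0005,0,0,0],[0,0,0,0.0005,0,0,0]]'
```

```text
time_s: 8.7
tcp_pos: [0.4809, -0.1623, 0.1629]
ee_rot: [[0.031, -1.0, 0.0], [-1.0, -0.031, -0.0], [0.0, -0.0, -1.0]]
wrist_force: [0.1, 1.0, -1.7]
gripper_width: 0.128
gripper_force: 30.0
time_s: 9.0
tcp_pos: [0.4811, -0.1624, 0.1627]
ee_rot: [[0.031, -1.0, 0.001], [-1.0, -0.031, -0.0], [0.0, -0.001, -1.0]]
wrist_force: [-2.5, 1.0, 5.7]
gripper_width: 0.135
gripper_force: 30.0
time_s: 9.3
tcp_pos: [0.4811, -0.1624, 0.1627]
ee_rot: [[0.031, -1.0, 0.001], [-1.0, -0.031, -0.0], [0.001, -0.001, -1.0]]
wrist_force: [-2.9, 2.0, 7.7]
gripper_width: 0.134
gripper_force: 30.0
```

Contact at about 8 N, at the same TCP height as the pick. Opening to release.

```bash
python3 steer.py '[[0.2,0,0,0,0,0,0],[0.3,0,0,0,0,0,0],[0.6,0,0,0,0,0,0],[0.6,0,0,0,0,0,0],[0.6,0,0,0,0,0,0],[0.6,0,0,0,0,0,0],[0.6,0,0,0,0,0,0],[0.6,0,0,0,0,0,0]]'; python3 steer.py '[[0.6,0,0,-0.01,0,0,0],[0.6,0,0,-0.03,0,0,0],[0.6,0,0,-0.06,0,0,0],[0.6,0,0,-0.1,0,0,0],[0.6,0,0,-0.14,0,0,0],[0.6,0,0,-0.15,0,0,0],[0.6,0,0,-0.15,0,0,0],[0.6,0,0,-0.15,0,0,0]]'
python3 - <<'E'
from h import *
for n in("side","top"):
    c,P=cap(n); cv2.imwrite(f"pics/{n}4.png",cv2.resize(c["pixels"][120:330,150:420,::-1],None,fx=2.8,fy=2.8))
    Q=P[np.isfinite(P[...,0])]
    for k in((-.25,-.08),(.06,.16),(.16,.25)):
        g=Q[(Q[:,0]>.4)&(Q[:,0]<.6)&(Q[:,1]>k[0])&(Q[:,1]<k[1])&(Q[:,2]>.18)&(Q[:,2]<.2)]
        if len(g): print(n,len(g),g.max(0)[2].round(4),cv2.minAreaRect((g[g[:,2]>g[:,2].max()-.006][:,:2]*1000).astype(np.float32)))
E
```

```text
time_s: 10.1
tcp_pos: [0.4809, -0.1623, 0.1614]
ee_rot: [[0.031, -1.0, 0.0], [-1.0, -0.031, -0.0], [0.0, -0.0, -1.0]]
wrist_force: [0.2, 0.9, -0.1]
gripper_width: 0.597
gripper_force: 0.0
time_s: 10.9
tcp_pos: [0.4802, -0.1621, 0.3104]
ee_rot: [[0.031, -1.0, -0.002], [-1.0, -0.031, 0.001], [-0.001, 0.002, -1.0]]
wrist_force: [0.5, 0.2, 0.1]
gripper_width: 0.605
gripper_force: 0.0
side 140 0.1927 ((479.4048156738281, -161.41448974609375), (12.49736499786377, 33.5713005065918), 1.4286582469940186)
side 83 0.1934 ((535.211181640625, 112.12652587890625), (34.04553985595703, 12.962915420532227), 84.69805908203125)
side 71 0.194 ((545.024169921875, 207.90814208984375), (30.081579208374023, 11.624649047851562), 89.61974334716797)
top 81 0.195 ((482.8226318359375, -160.546630859375), (10.835314750671387, 32.65821075439453), 0.1819649487733841)
top 108 0.1971 ((547.738037109375, 208.12611389160156), (33.51064682006836, 11.68238639831543), 85.44415283203125)
```

View pics/side4.png

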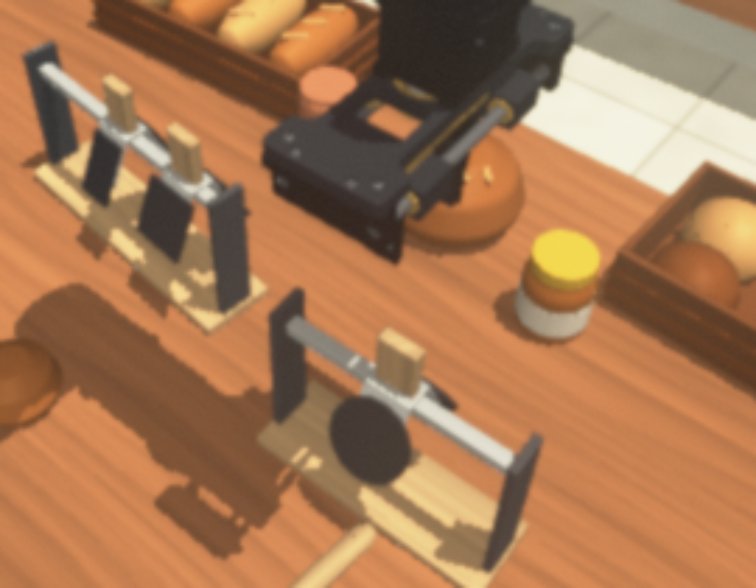

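The round sign sits upright astride the middle of the empty bar at about (395,395), and both bystanders are unmoved. The gripper is clear, so I'm handing in.

```bash
python3 -c "
from station import r
print(r.finish_job())"
```

```text
the job is handed in; nothing more can be done
None
```

The round sign now hangs upright and square at the middle of the other rail, lowered onto the bar before release; the other two signs are where they were, and I handed the job in at about 11 s (no verdict was returned).

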